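Load a socket strip into the spring feeder and shut its keeper rail

ROBOT

A 7-joint arm with a two-finger parallel gripper is mounted at the origin on the work surface. World frame = base frame: x ahead of the robot, y to its left, z up, the work surface at z = 0. Lengths are in m, angles in rad, forces in N, time in s.
With the tool pointing down it reaches from about 0.425 to 0.925 m from the base axis. Payload 6.8 kg.
Tool frame: the origin (TCP) lies midway between the tips of the shut fingers; the grasp point (between the pads) lies r.grasp_offset behind it (r.grasp_offset is the distance from the TCP to the grasp point, in m); z points along the fingers, y is the direction in which the jaws open and shut (so a half turn about z gives the same grasp; the last joint's range is limited). The gripper opens to 85 mm and grips with 20 to 120 N. Pads are 22 mm wide; open, the fingers measure 114 mm over their backs; the gripper's body (76 mm by 85 mm) begins 54 mm behind the grasp point. The pads swing forward as they close: fully open they stand 13 mm farther back than shut.
Start: joints at [1.11, 0.477, 0.022, 1.555, -0.011, 1.109, -0.083], TCP at [0.233, -0.633, 0.231] pointing down, gripper open.
Joint ranges: [-2.96, 2.96], [-0.34, 2.1], [-1.41, 1.46], [0.24, 2.44], [-1.37, 4.51], [0.17, 1.92], [-2.96, 2.96]. Speed limits (rad/s): [2.39, 2.39, 3.14, 3.14, 3.14, 3.14, 3.14].

INTERFACE

Orientations are given as a rotation vector (axis times angle).
In Python, from bench import r gives the robot as it stands. The module is installed in compiled form; this text tells all that it offers.
- The arm moves only by the tool send_rows, never from a script. Its argument "moves" is one flat list of numbers, 4 for each row, row after row: the shift along the tool's x, y, z in mm, then the turn about the tool's z in degrees. A call has 1 to 8 rows; each row is the pose to reach, as a shift and turn from the pose commanded when the call began, along the tool's axes at that moment; what a row does not reach only later rows make up. A row lasts 1/8 s, in which the tool goes at most 62.5 mm and 10.7 degrees, less where a joint would pass 70% of its speed; a pose out of reach is approached as far as the arm can. A call with a gripper value outside its range is refused whole. "hand" is the closure, from 0 (fully open) to 1 (shut), set as the call begins (left out, the last holds). The fingers move at their own pace and stop on an object; "newtons" is the grip in N (left out, the last holds). Time passes only in rows, so rows that repeat a pose let the fingers close. It gives the time, the measured TCP pose, the force and the opening at its end, in the units of the state.
- r.get_obs(): the state, without advancing time (a new reading comes with each control period).
- r.grab_frame(name): name is "side" or "top" or "wrist"; returns a dict with "img" (480x640x3 uint8, red, green, blue), "mtx" (3x3 intrinsics, pixels), "world_to_cam" (4x4, takes a point from world to camera coordinates). Camera axes: x right, y up, looking along -z (the intrinsics and any distortion apply to the point x, -y, -z); pixel columns grow to the right and rows downward; lengths in m; the calibration is good to about 2 mm. A picture is of the moment at which its call begins. There is no depth.
- r.hand_in(): hands the job in, once; it reports no verdict.
The state is a dict: "clock": time; "joints": joint angles; "qvel": joint speeds; "tau": joint torques, N m; "tcp_pos": TCP position; "orientation": TCP orientation; "contact_force": force on the tool from outside, world axes, zero at the start; "moment": the same for the moment, N m; "grip_width": finger opening in m.
Only numpy, scipy, OpenCV 4.12 (cv2) and the standard library are available. Lean on these libraries where they do the work, as an engineer would, in place of code of your own. Each camera call takes 0.05 s, during which the arm holds its last target.

TASK

Load the long socket strip into the channel of the strip feeder: press its end gently back against the spring follower until the other end can go down behind the front lip, and let go of it lying flat on the channel floor, held between follower and lip. Then slide the keeper rail fully shut over it by its upright tab. Feel your way and do not force anything (about 25 N is too much), and leave the short strip and the other things on the bench where they are.

Things in the scene. Friction and masses are not known exactly. Their poses are not given: they have to be found in the camera images.
- strip_mid (a point): Centre (half-way up, 21 mm above its underside) of the LONG socket strip, loose on the bench, about 60 g. A flat metal carrier bar 110 mm long (its x axis), 22 mm wide (y), 9 mm high (z up), with a black upright socket moulding on its middle: 50 mm long, 10 mm wide, from 9 to 42 mm above the underside; grasp it there, across its 10 mm. The same either way round.
- bed: Feeder bed: dark steel plate 320 x 70 x 12 mm fixed to the bench; origin at the centre of its underside, z up, x along it from lip end to rail-tab end. An aluminium channel block is clamped on it, channel along bed x, centred on y = 0. The block sits up to 20 mm to either side of its mid place along x; this shift is NOT measured: feel for it or look. It does not yield to pushing.
- channel_mid (a point): Fixed to the bed (x -20, y 0, z 41 mm in bed coordinates): where the seated strip's centre would be if the block had no shift. Channel floor 21 mm below it (z 20 mm), 24.4 mm between walls, which rise straight to 6 mm above the floor, then flare out at 45 degrees to 10 mm above it. Channel, lip and follower are smooth (friction about 0.2).
- lip_mid (a point): Fixed to the bed (x -75, z 25 mm in bed coordinates): for a block with no shift, the top of the inner face of the front lip, a steel bar across the channel's -x end, 5 mm high above the channel floor, 6 mm thick.
- follower_mid (a point): Fixed to the bed (x 27, z 28 mm): for a block with no shift, the face of the free spring follower, a post 10 mm wide, from 1 to 16.5 mm above the channel floor. It yields up to 16 mm towards +x, then stops hard; it pushes towards the lip with 3 N when free + 0.5 N per mm, damped (60 N s/m). Lip to free follower is 102 mm, so the 110 mm strip needs it pushed back by 8 mm or more.
- tab_mid (a point): Fixed to the bed (x 118, z 53 mm): for a block with no shift and the rail fully open, the centre of the rail's upright push tab, a steel plate 6 mm thick in x, 26 mm wide in y, free from 39 to 67 mm above the bench. It shifts with the block and moves 1:1 with the rail towards bed -x.
- rail (a joint): Keeper rail's travel in m: 0 open, 0.058 fully shut at its stop; starts within 6 mm of open. Slides on the block towards the lip (bed -x) with about 3 N of friction and stays where left. A steel fork: its tines, 15 mm apart, 11 to 15 mm above the channel floor, end at bed x 54 mm when open (no shift) and pass beside the moulding, over the carrier's edges. Push tab at its rear.
- short_strip_mid (a point): Centre of a SHORT strip of the same make, 70 mm long with a 30 mm moulding, loose: not the one wanted, leave it alone.
- tape_reel: Bystander: flat reel of amber tape, ring 90 mm across, 15 mm high; stands well behind the feeder. Origin at its underside.
- screwdriver: Bystander: screwdriver with black handle, 170 mm long, lying at the right. Origin at its underside.
- flux_jar: Bystander: small upright jar, 50 mm across, 55 mm high, at the far right. Origin at its underside.
- dish: Bystander: small steel dish, 80 mm across, 28 mm high, at the left. Origin at its underside.
- multimeter: Bystander: orange hand-held meter lying on its back, 160 x 85 x 40 mm, far left. Origin at its underside.
- tweezers: Bystander: steel tweezers lying flat, 120 mm long, 8 mm high, at the left. Origin at its underside.
Things that resemble listed ones, but are neither listed nor needed, are in the scene too. What is shaped like the part that bears strip_mid but red or yellow is not meant.

How it is judged:
By the outcome, as a careful person would: the job done as asked, in the order asked, and still so for the second after the job is handed in, with the robot touching nothing.
It also fails if it takes over 62 s, if anything falls off the work surface, if the arm or the gripper's body presses on something with over 40 N, if the wrist force passes 120 N, or if a joint passes its speed limit or range.

## Working session

There is one attempt and no reset: what is moved stays moved. The work goes in short steps, Python scripts to look and compute and a tool call to move; the robot and the scene stay as the last step left them, time stands still between calls to the robot, and variables do not carry over. Pictures are saved under pics/ and viewed, and the job is handed in when it is done.

Besides the shell and the picture viewer there is one more tool, called in YAML: its name, and indented under it one key for each argument. send_rows: Moves the arm, as the interface text tells. Its arguments: {"type":"object","properties":{"moves":{"type":"array"},"hand":{"type":"number"},"newtons":{"type":"number"}},"required":["moves"]}

```bash
mkdir -p pics
python3 - <<'E'
from bench import r
import cv2,numpy as np
o=r.get_obs();print({k:np.round(v,4) for k,v in o.items()},r.grasp_offset)
for n in("side","top","wrist"):
    f=r.grab_frame(n);cv2.imwrite(f"pics/{n}0.png",f["img"][:,:,::-1]);print(n,f["mtx"].tolist(),np.round(f["world_to_cam"],4).tolist(),[k for k in f])
E
```

```text
{'clock': np.float64(0.0), 'joints': array([ 1.1099,  0.4778,  0.0223,  1.5564, -0.0115,  1.1093, -0.0831]), 'qvel': array([-0.0005, -0.0001,  0.0011,  0.0019, -0.0004, -0.0013, -0.    ]), 'tau': array([-4.00000e-04, -5.96465e+01,  1.60740e+00, -2.81199e+01,
        1.24000e-02,  9.50000e-03, -0.00000e+00]), 'tcp_pos': array([ 0.233 , -0.6329,  0.2303]), 'orientation': array([-3.0911e+00, -5.5110e-01,  7.0000e-04]), 'contact_force': array([-0.8989,  0.1976, -0.0044]), 'moment': array([-0.0677,  0.0107,  0.0219]), 'grip_width': np.float64(0.0856)} 0.0187
side [[487.2353348878286, 0.0, 318.83662034289705], [0.0, 487.2353348878286, 240.54824268092813], [0.0, 0.0, 1.0]] [[-0.84, -0.5425, 0.0119, 0.4835], [0.4137, -0.6261, 0.661, -0.2708], [-0.3511, 0.5601, 0.7503, -1.0712], [0.0, 0.0, 0.0, 1.0]] ['img', 'mtx', 'world_to_cam']
top [[614.0490365853685, 0.0, 317.52267230050876], [0.0, 614.0490365853685, 232.4263829746167], [0.0, 0.0, 1.0]] [[-0.0098, -0.9996, -0.0248, 0.0422], [0.9875, -0.0136, 0.1571, -0.5786], [-0.1574, -0.023, 0.9873, -1.2817], [0.0, 0.0, 0.0, 1.0]] ['img', 'mtx', 'world_to_cam']
wrist [[396.30874856691855, 0.0, 317.40391492087974], [0.0, 396.30874856691855, 238.28937797816673], [0.0, 0.0, 1.0]] [[0.3475, -0.9377, -0.0017, -0.6747], [0.8923, 0.3312, -0.3066, 0.0407], [0.2881, 0.1051, 0.9518, -0.3796], [0.0, 0.0, 0.0, 1.0]] ['img', 'mtx', 'world_to_cam']
```

View pics/side0.png

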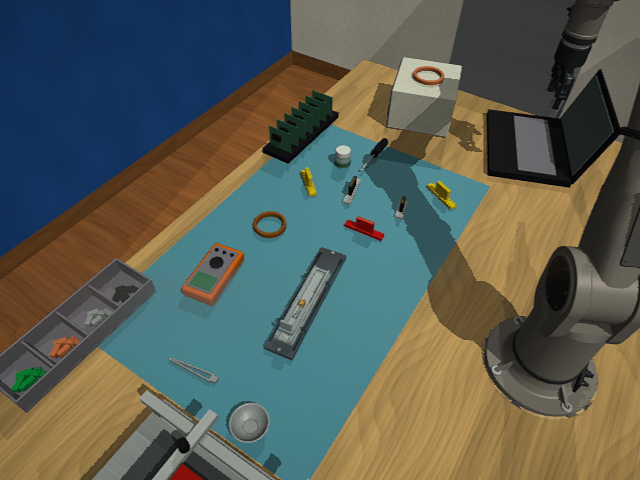

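View pics/top0.png

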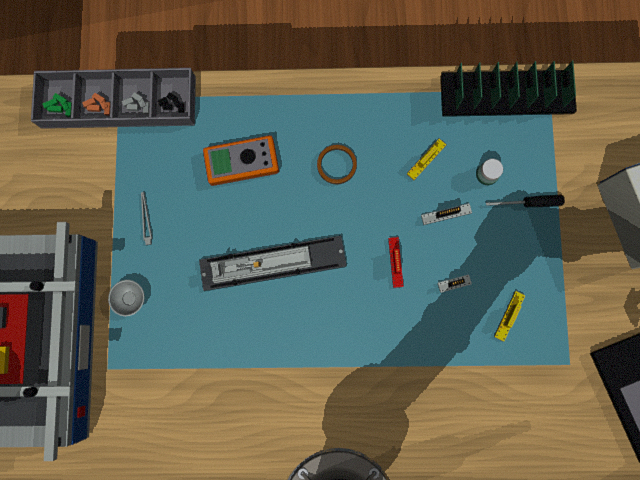

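View pics/wrist0.png

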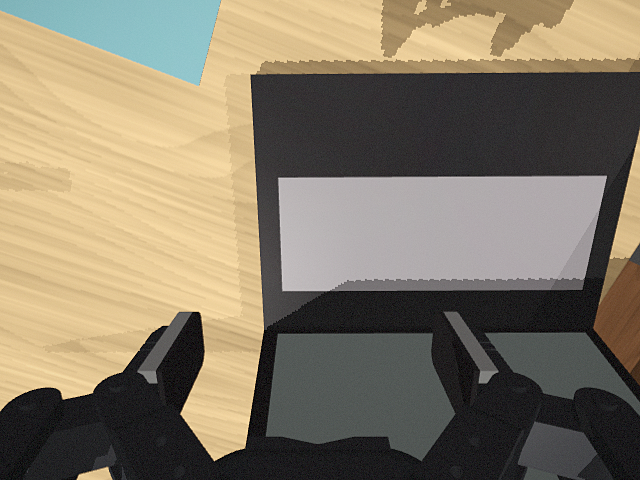

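Metal-and-black candidates in the top view are (446,212), about 50 px long, and (455,284), about 32 px long. The red one (396,262) and the yellow ones (427,160) and (510,316) are excluded by colour. I'll confirm with enlarged crops and look at the feeder.

```bash
cat > h.py <<'E'
import numpy as np,cv2
from bench import r
def ray(f,u,v):
    K=f["mtx"];T=f["world_to_cam"];d=np.array([(u-K[0,2])/K[0,0],-(v-K[1,2])/K[1,1],-1.])
    R=T[:3,:3];return -R.T@T[:3,3],R.T@d
def onz(f,u,v,z):
    c,d=ray(f,u,v);return c+d*(z-c[2])/d[2]
def proj(f,p):
    T=f["world_to_cam"];q=T[:3,:3]@np.asarray(p,float)+T[:3,3];K=f["mtx"]
    return np.array([K[0,0]*q[0]/-q[2]+K[0,2],K[1,1]*-q[1]/-q[2]+K[1,2]])
def tri(fs,uvs):
    A=np.zeros((3,3));b=np.zeros(3)
    for f,(u,v) in zip(fs,uvs):
        c,d=ray(f,u,v);d=d/np.linalg.norm(d);P=np.eye(3)-np.outer(d,d);A+=P;b+=P@c
    return np.linalg.solve(A,b)
def crop(img,x0,y0,x1,y1,k,name):
    cv2.imwrite(name,cv2.resize(img[y0:y1,x0:x1,::-1],None,fx=k,fy=k,interpolation=cv2.INTER_CUBIC))
E
python3 - <<'E'
from h import *
t=cv2.imread("pics/top0.png")[:,:,::-1];s=cv2.imread("pics/side0.png")[:,:,::-1]
crop(t,190,220,360,300,4.7,"pics/bedtop.png")
crop(t,400,190,490,300,5,"pics/strips.png")
crop(s,255,240,355,365,4.8,"pics/bedside.png")
E
```

```text
(no output)
```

View pics/bedtop.png

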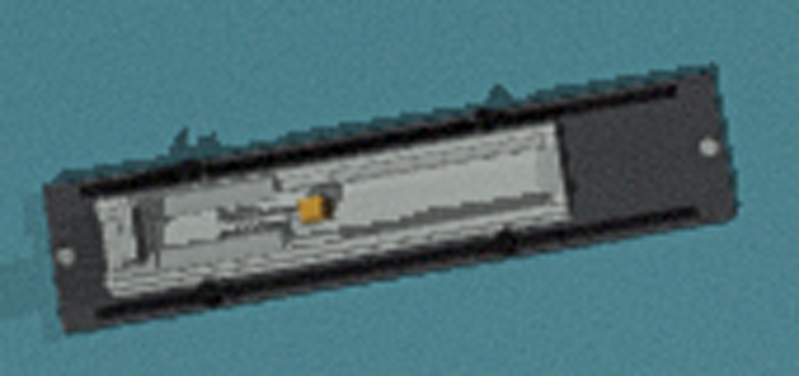

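View pics/strips.png

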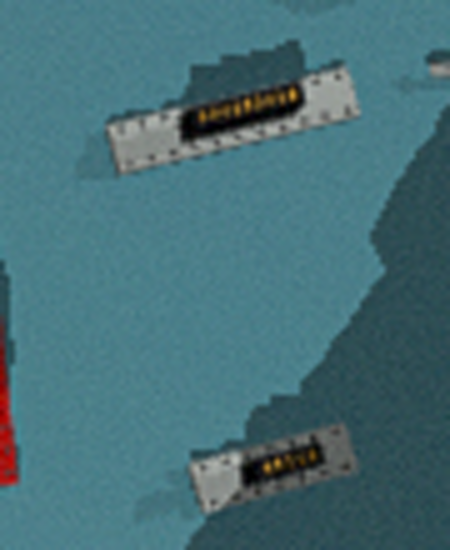

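View pics/bedside.png

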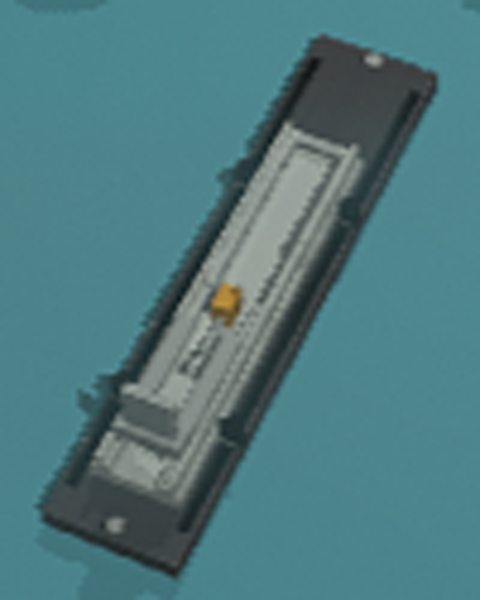

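The long strip is the one at top px (446,212): its moulding is about half its length and it is ~50 px long. The strip at (455,284) is shorter. On the feeder, the tab is at the left end (world +y), the orange follower is in the middle and the lip is at the right end. Next I'll measure these.

Run:
```python
from h import *
f=r.grab_frame("top");g=r.grab_frame("side")
c=lambda x,y:(190+x/4.7-.4,220+y/4.7-.4)
s=lambda x,y:(255+x/4.8-.4,240+y/4.8-.4)
P=[onz(f,*c(*q),.012) for q in[(45,187),(717,68),(738,215),(67,332)]]
print(np.round(P,4).tolist(),[round(float(np.linalg.norm(P[i]-P[i-1])),4) for i in range(4)])
Q=[onz(g,*s(*q),.012) for q in[(42,515),(315,38),(437,77),(180,575)]]
print('side',np.round(Q,4).tolist(),[round(float(np.linalg.norm(Q[i]-Q[i-1])),4) for i in range(4)])
h=[onz(f,*c(67,256),.012),onz(f,*c(708,147),.012)];hs=[onz(g,*s(116,525),.012),onz(g,*s(373,59),.012)]
print('holes',np.round(h,4),np.round(hs,4))
o=(h[0]+h[1]+hs[0]+hs[1])/4
o2=(sum(P)+sum(Q))/8
ex=(h[0]-h[1]+hs[0]-hs[1]);ex[2]=0;ex/=np.linalg.norm(ex);ey=np.array([-ex[1],ex[0],0])
print('o',o,o2,'yaw',np.degrees(np.arctan2(ex[1],ex[0])))
def bed(p):d=p-o2;return np.round([d@ex*1e3,d@ey*1e3,p[2]*1e3],1)
for n,q,z in[('tabtopL',(140,200),.067),('tabtopLb',(135,262),.067),('foll topR',(325,197),.0365),('foll topR2',(325,218),.0365),('lipend out',(558,122),.025),('lip out b',(572,218),.025),('lip in',(540,135),.025),('block left',(98,200),.02)]:
    print(n,bed(onz(f,*c(*q),z)))
for n,q,z in[('tab top',(120,388),.067),('tab top b',(180,408),.067),('foll',(240,290),.0365),('foll',(217,287),.0365),('lip out',(292,123),.025),('lip out',(358,148),.025),('lip in',(300,145),.025),('lip in',(335,158),.025)]:
    print('S',n,bed(onz(g,*s(*q),z)))
# strip
k=lambda x,y:(400+x/5-.4,190+y/5-.4)
C=[onz(f,*k(*q),.009) for q in[(107,126),(346,66),(360,115),(120,175)]]
print('strip',np.round(C,4).tolist(),[round(float(np.linalg.norm(C[i]-C[i-1])),4) for i in range(4)],np.mean(C,0))
d=C[0]-C[1]+C[3]-C[2];print('yaw',np.degrees(np.arctan2(d[1],d[0])))
T=[onz(f,*k(*q),.042) for q in[(180,110),(300,82),(303,105),(185,139)]]
print(np.round(T,4).tolist())
crop(g["img"],330,160,420,230,8,"pics/sstrip.png")
```

```text
[[0.5276, 0.2989, 0.012], [0.58, -0.0184, 0.012], [0.5103, -0.0271, 0.012], [0.4593, 0.2871, 0.012]] [0.0693, 0.3216, 0.0702, 0.3183]
side [[0.526, 0.3031, 0.012], [0.5775, -0.0093, 0.012], [0.508, -0.0222, 0.012], [0.4555, 0.2932, 0.012]] [0.0712, 0.3167, 0.0706, 0.3198]
holes [[ 0.4949  0.2878  0.012 ]
 [ 0.5426 -0.0136  0.012 ]] [[ 0.4945  0.2886  0.012 ]
 [ 0.5433 -0.014   0.012 ]]
o [0.51883413 0.1372179  0.012     ] [0.51805131 0.1381667  0.012     ] yaw 99.07063489634852
tabtopL [104.7 -13.4  67. ]
tabtopLb [110.9  14.   67. ]
foll topR [25.1 -4.4 36.5]
foll topR2 [26.6  5.2 36.5]
lipend out [-86.4 -22.1  25. ]
lip out b [-85.4  23.3  25. ]
lip in [-77.2 -17.6  25. ]
block left [131.9 -23.3  20. ]
S tab top [115.8 -13.9  67. ]
S tab top b [114.1  15.4  67. ]
S foll [26.2  4.  36.5]
S foll [29.2 -6.8 36.5]
S lip out [-86.6 -18.7  25. ]
S lip out [-85.6  19.   25. ]
S lip in [-75.1  -9.   25. ]
S lip in [-74.8  10.8  25. ]
strip [[0.6215, -0.1944, 0.009], [0.6471, -0.3015, 0.009], [0.6249, -0.3066, 0.009], [0.5993, -0.1994, 0.009]] [0.0227, 0.1101, 0.0229, 0.1102] [ 0.62320221 -0.25045927  0.009     ]
yaw 103.43904478639402
[[0.622, -0.2214, 0.042], [0.6336, -0.2738, 0.042], [0.6234, -0.2746, 0.042], [0.6091, -0.223, 0.042]]
```

View pics/sstrip.png

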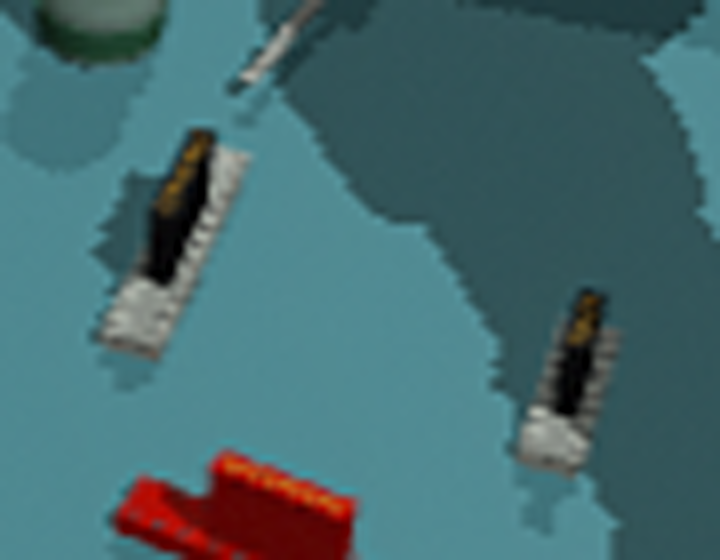

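```bash
cat >> h.py <<'E'
from scipy.spatial.transform import Rotation as Ro
def go(p,yaw,o=None):
    """shift (mm) in tool axes and turn deg to reach world p with tool-x azimuth yaw"""
    o=o or r.get_obs();R=Ro.from_rotvec(o["orientation"]).as_matrix()
    cur=np.degrees(np.arctan2(R[1,0],R[0,0]));t=(cur-yaw+180)%360-180
    return np.round(R.T@(np.asarray(p)-o["tcp_pos"])*1e3,1),round(float(t),2)
E
python3 -c "
from h import *
print(go((.6232,-.2505,.14),103.4));print(Ro.from_rotvec(r.get_obs()['orientation']).as_matrix().round(3))"
```

```text
(array([ 498.3, -224.3,   91. ]), -83.19)
[[ 0.938  0.345 -0.   ]
 [ 0.345 -0.938  0.001]
 [-0.    -0.001 -1.   ]]
```

send_rows:
  moves: [55,-25,10,-10,110,-50,20,-20,165,-75,30,-30,220,-100,40,-40,275,-125,50,-50,330,-150,60,-60,385,-175,70,-70,440,-200,80,-80]
  hand: 0.3

```text
clock: 1.25
tcp_pos: [0.5782, -0.2925, 0.1511]
orientation: [2.008, 2.415, -0.0]
contact_force: [0.5, -0.9, -0.2]
grip_width: 0.0595
```

```bash
python3 -c "
from h import *
print(go((.6232,-.2505,.14),103.4));print(r.get_obs()['joints'].round(2),r.get_obs()['grip_width'],r.get_obs()['clock'])"
```

```text
(array([33.1, 51.9, 11.1]), -2.89)
[ 0.65  0.54 -0.38  1.68  0.24  0.97  0.36] 0.059502991750772824 1.25
```

send_rows:
  moves: [16,26,5,-2,33,52,11,-3,33,52,11,-3,33,52,11,-3]

```text
clock: 1.75
tcp_pos: [0.6217, -0.253, 0.1401]
orientation: [-1.952, -2.461, 0.002]
contact_force: [0.1, -1.1, 0.1]
grip_width: 0.0599
```

```bash
python3 -c "
from h import *
print(go((.6232,-.2505,.14),103.4));print(r.get_obs()['joints'].round(2))
f=r.grab_frame('wrist');cv2.imwrite('pics/w1.png',f['img'][:,:,::-1]);np.savez('pics/w1.npz',**f)
print(proj(f,(.6232,-.2505,.009)))"
```

```text
(array([2.1, 2. , 0.1]), -0.24)
[ 0.57  0.59 -0.39  1.62  0.26  0.98  0.32]
[319.35705558 222.26535399]
```

View pics/w1.png

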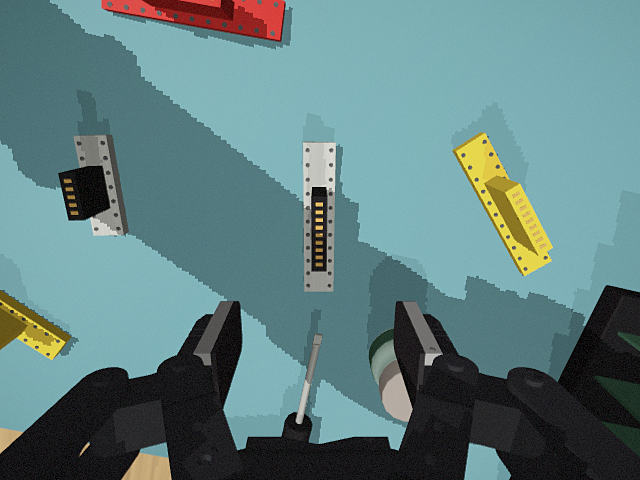

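```bash
python3 -c "
from h import *
f=dict(np.load('pics/w1.npz'))
im=f['img'].astype(int)
sub=im[130:300,295:345];m=(abs(sub[:,:,0]-sub[:,:,2])<25)&(sub.min(2)>110)
m=cv2.morphologyEx(m.astype(np.uint8),cv2.MORPH_CLOSE,np.ones((25,25)))
c=max(cv2.findContours(m,0,1)[0],key=cv2.contourArea);b=cv2.minAreaRect(c);print(b)
bx=cv2.boxPoints(b)+[295,130];print(bx)
P=[onz(f,u,v,.009) for u,v in bx];print(np.round(P,4),np.mean(P,0),[np.linalg.norm(P[i]-P[i-1]).round(4) for i in range(4)])
a=onz(f,319,187,.042);e=onz(f,319,271,.042);print(a,e,(a+e)/2,np.linalg.norm(a-e),np.degrees(np.arctan2(*(a-e)[1::-1])))
"
```

```text
((24.5, 84.5), (169.0, 49.0), 90.0)
[[295. 130.]
 [344. 130.]
 [344. 299.]
 [295. 299.]]
[[ 0.5927 -0.1922  0.009 ]
 [ 0.6244 -0.1847  0.009 ]
 [ 0.6555 -0.3052  0.009 ]
 [ 0.6192 -0.3138  0.009 ]] [ 0.62294337 -0.2489848   0.009     ] [np.float64(0.1244), np.float64(0.0326), np.float64(0.1244), np.float64(0.0374)]
[ 0.61558334 -0.21987872  0.042     ] [ 0.62839105 -0.27384085  0.042     ] [ 0.6219872  -0.24685979  0.042     ] 0.055461241091459036 103.35188004860655
```

```bash
python3 -c "
from h import *
f=dict(np.load('pics/w1.npz'))
P=[onz(f,u,v,.009) for u,v in [(303,142.5),(335.5,142.5),(333.5,291.5),(303.5,291.5)]];print(np.round(P,4),np.mean(P,0),[np.linalg.norm(P[i]-P[i-1]).round(4) for i in range(4)])
d=P[0]+P[1]-P[2]-P[3];print(np.degrees(np.arctan2(d[1],d[0])))
print(go((.6229,-.249,.014),103.5))
"
```

```text
[[ 0.5996 -0.1989  0.009 ]
 [ 0.6209 -0.1939  0.009 ]
 [ 0.6462 -0.3009  0.009 ]
 [ 0.6241 -0.3062  0.009 ]] [ 0.62270629 -0.24998463  0.009     ] [np.float64(0.11), np.float64(0.0219), np.float64(0.11), np.float64(0.0227)]
103.0670607032864
(array([  4.2,   2.5, 126.3]), -0.39)
```

```bash
python3 -c "
from h import *
print(go((.6229,-.2502,.015),103.2))
"
```

```text
(array([  3.1,   2.3, 125.3]), -0.09)
```

send_rows:
  moves: [1,1,35,0,3,2,70,0,3,2,85,0,3,2,85,0]

```text
clock: 2.3
tcp_pos: [0.6227, -0.2495, 0.0547]
orientation: [-1.952, -2.46, 0.002]
contact_force: [0.8, 0.5, 0.1]
grip_width: 0.06
```

```bash
python3 -c "
from h import *
print(go((.6229,-.2502,.015),103.2))
f=r.grab_frame('wrist');cv2.imwrite('pics/w2.png',f['img'][:,:,::-1])
"
```

```text
(array([-0.7,  0.1, 39.7]), -0.06)
```

View pics/w2.png

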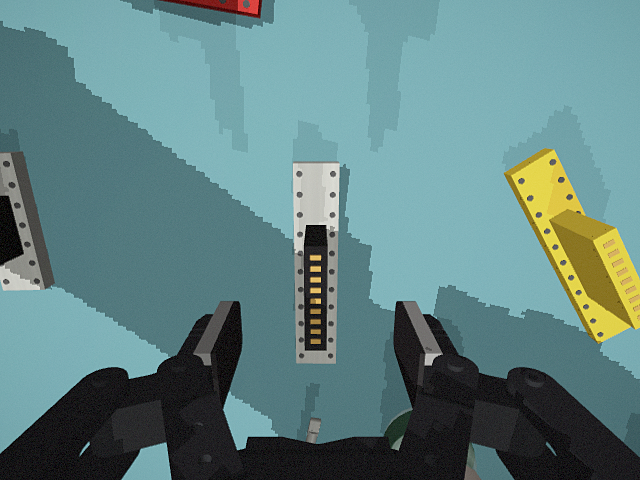

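The strip lies centred between the pads, at x≈316 px with the pads at 235 and 400. Descending and gripping.

send_rows:
  moves: [0,0,20,0,-1,0,39,0,-1,0,39,0]

```text
clock: 2.72
tcp_pos: [0.6221, -0.2493, 0.0139]
orientation: [-1.949, -2.459, 0.002]
contact_force: [-0.4, -0.6, 0.3]
grip_width: 0.0593
```

send_rows:
  moves: [0,0,0,0,0,0,0,0,0,0,0,0,0,0,0,0,0,0,0,0,0,0,0,0]
  hand: 1
  newtons: 60

```text
clock: 3.48
tcp_pos: [0.6242, -0.2498, 0.0169]
orientation: [1.951, 2.462, 0.0]
contact_force: [-1.2, 0.5, 4.7]
grip_width: 0.009
```

```bash
python3 -c "
from h import *
print(go((.6229,-.2502,.015),103.2),r.get_obs()['contact_force'].round(2))
f=r.grab_frame('side');crop(f['img'],280,100,440,240,5,'pics/s1.png')
o=np.array([.5183,.1377]);y=np.radians(99.07);
for x in(-20,-5):
  p=o+x/1e3*np.array([np.cos(y),np.sin(y)]);print(go((*p,.12),99.07),p)
"
```

```text
(array([-0.1, -1.4,  1.9]), 0.01) [-1.25  0.54  4.74]
(array([ 381.4,  -16. , -103.3]), 4.14) [0.52145282 0.11795007]
(array([ 396.4,  -14.9, -103.3]), 4.14) [0.51908821 0.13276252]
```

View pics/s1.png

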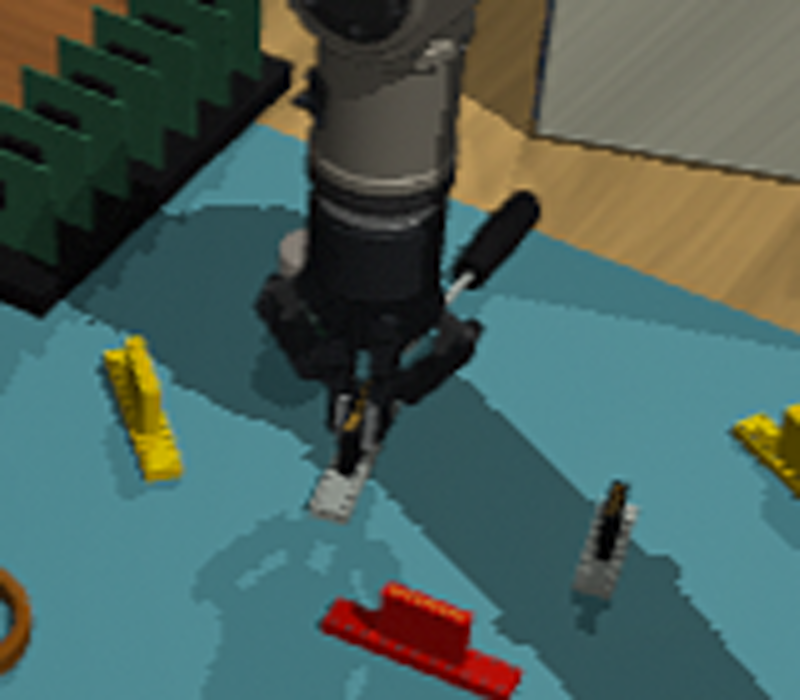

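send_rows:
  moves: [0,0,-20,0,0,0,-60,0,0,0,-105,0,40,-2,-105,1,90,-4,-105,2,140,-6,-105,3,190,-8,-105,4,240,-11,-105,4]

```text
clock: 4.53
tcp_pos: [0.5579, -0.0169, 0.1224]
orientation: [2.035, 2.392, 0.001]
contact_force: [1.0, 0.4, -0.3]
grip_width: 0.0089
```

```bash
python3 -c "
from h import *
o=np.array([.5183,.1377]);y=np.radians(99.07);
for x in(-20,-8):
  p=o+x/1e3*np.array([np.cos(y),np.sin(y)]);print(go((*p,.12),99.07),p)
"
```

```text
(array([139. , -14.4,   2.3]), 0.13) [0.52145282 0.11795007]
(array([151. , -14.4,   2.3]), 0.13) [0.51956113 0.12980003]
```

send_rows:
  moves: [50,-5,0,0,90,-10,0,0,120,-14,0,0,120,-14,0,0,120,-14,0,0]

```text
clock: 5.15
tcp_pos: [0.5256, 0.097, 0.1218]
orientation: [2.036, 2.392, -0.0]
contact_force: [-0.1, -1.0, -1.4]
grip_width: 0.0087
```

```bash
python3 -c "
from h import *
o=np.array([.5183,.1377]);y=np.radians(99.07);
for x in(-20,-8):
  p=o+x/1e3*np.array([np.cos(y),np.sin(y)]);print(go((*p,.12),99.07),p)
f=r.grab_frame('wrist');cv2.imwrite('pics/w3.png',f['img'][:,:,::-1]);np.savez('pics/w3.npz',**f)
f=r.grab_frame('side');np.savez('pics/s3.npz',**f);crop(f['img'],240,200,380,370,3.5,'pics/s3.png')
"
```

```text
(array([21.3, -0.7,  1.8]), 0.12) [0.52145282 0.11795007]
(array([33.3, -0.7,  1.8]), 0.12) [0.51956113 0.12980003]
```

View pics/w3.png

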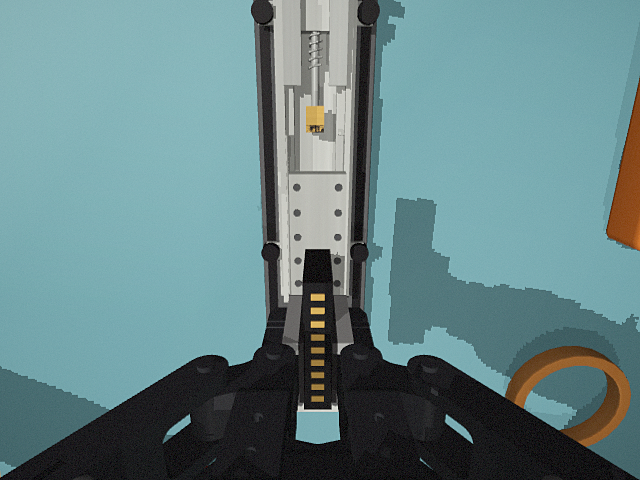

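View pics/s3.png

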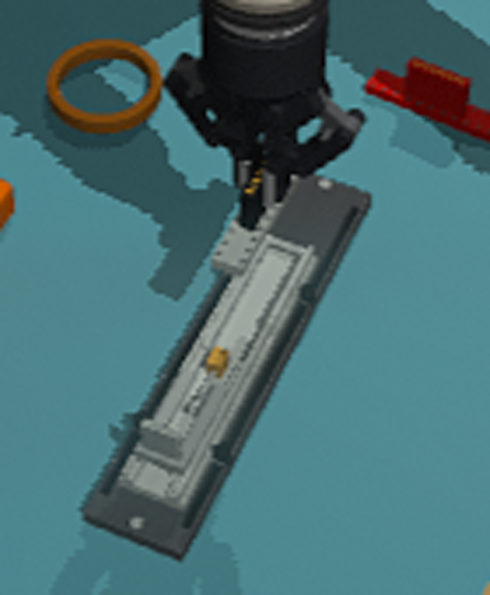

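```bash
python3 -c "
from h import *
f=dict(np.load('pics/w3.npz'));crop(f['img'],245,80,390,260,3.3,'pics/w3c.png')
"
```

```text
(no output)
```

View pics/w3c.png

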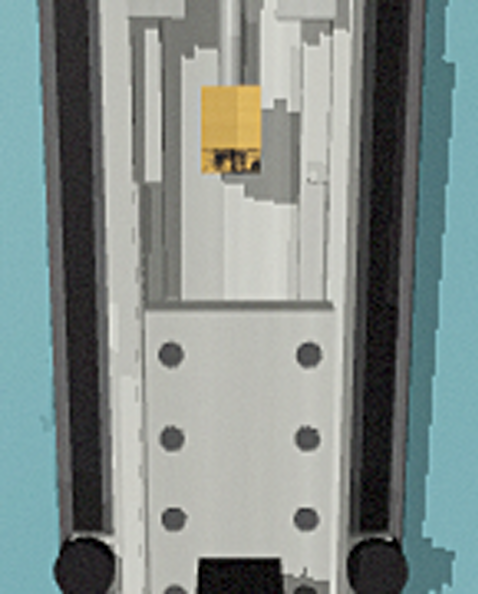

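```bash
python3 -c "
from h import *
f=dict(np.load('pics/w3.npz'));o=np.array([.5183,.1377]);y=np.radians(99.07);ex=np.array([np.cos(y),np.sin(y)]);ey=np.array([-ex[1],ex[0]])
def B(u,v,z):
  p=onz(f,245+u/3.3-.35,80+v/3.3-.35,z);d=p[:2]-o;return np.round([d@ex*1e3,d@ey*1e3],1)
for n,u,v,z in [('folL',202,148,.0365),('folR',261,148,.0365),('fol bot',231,173,.021),('flareL',135,220,.03),('flareR',348,220,.03),('l2',145,250,.026),('r2',325,250,.026),('floorL',182,270,.02),('floorR',300,270,.02),('bedL',41,100,.012),('bedR',424,100,.012),('bedL',57,420,.012),('bedR',405,420,.012),('knobL',85,567,.03),('knobR',377,567,.03),('stripL',147,308,.114),('stripR',333,308,.114),('tine L',160,180,.033),('hole',0,0,.012)]: print(n,B(u,v,z))
t=r.get_obs()['tcp_pos'];d=t[:2]-o;print('tcp',d@ex*1e3,d@ey*1e3,t[2])
"
```

```text
folL [29.5  5.1]
folR [29.5 -4.8]
fol bot [24.7  0.3]
flareL [17.1 17.1]
flareR [ 17.2 -20.2]
l2 [11.5 15.7]
r2 [ 11.6 -16.6]
floorL [7.3 9.3]
floorR [  7.3 -12.4]
bedL [37.  35.3]
bedR [ 37.3 -35. ]
bedL [-23.1  34.7]
bedR [-22.8 -34.1]
knobL [-47.4  27.9]
knobR [-47.2 -27.6]
stripL [14.3  9.3]
stripR [ 14.4 -12. ]
tine L [24.  12.4]
hole [54.  41.9]
tcp -42.0294361371832 -0.7572663788318014 0.12150375867411739
```

```bash
cat >> h.py <<'E'
O=np.array([.5183,.1377]);YB=99.07;_y=np.radians(YB);EX=np.array([np.cos(_y),np.sin(_y)]);EY=np.array([-EX[1],EX[0]])
def bgo(x,y,z,yaw=YB): p=O+(x*EX+y*EY)/1e3;return go((*p,z/1e3),yaw)
def bt():
    o=r.get_obs();d=(o['tcp_pos'][:2]-O)*1e3;F=o['contact_force'];return 'tcp bed',np.round([d@EX,d@EY,o['tcp_pos'][2]*1e3],2),'F bed',np.round([F[:2]@EX,F[:2]@EY,F[2]],1),o['grip_width'].round(4),round(o['clock'],2)
E
python3 -c "
from h import *
print(bt(),bgo(-36,.5,60))"
```

```text
Traceback (most recent call last):
  File "h.py", line 27, in bt
    o=r.get_obs();d=(o['tcp_pos'][:2]-O)*1e3;F=o['contact_force'];return 'tcp bed',np.round([d@EX,d@EY,o['tcp_pos'][2]*1e3],2),'F bed',np.round([F[:2]@EX,F[:2]@EY,F[2]],1),o['grip_width'].round(4),round(o['clock'],2)
                                                                                                                                                                            ^^^^^^^^^^^^^^^^^^^^^
AttributeError: 'float' object has no attribute 'round'
```

```bash
sed -i "s/o\['grip_width'\].round(4)/round(float(o['grip_width']),4)/;s/round(o\['clock'\],2)/round(float(o['clock']),2)/" h.py
python3 -c "
from h import *
print(bt(),bgo(-36,.5,60))"
```

```text
('tcp bed', array([-42.03,  -0.76, 121.5 ]), 'F bed', array([-0.5, -0.8,  0.3]), 0.009, 5.25) (array([ 6.1, -1.3, 61.5]), 0.03)
```

send_rows:
  moves: [3,-1,25,0,6,-1,50,0,6,-1,61,0,6,-1,61,0,6,-1,61,0]

```text
clock: 5.88
tcp_pos: [0.524, 0.1033, 0.0611]
orientation: [2.036, 2.391, 0.001]
contact_force: [-0.4, 0.4, 0.0]
grip_width: 0.0089
```

```bash
python3 -c "
from h import *
print(bt(),bgo(-36,.5,44))
f=r.grab_frame('wrist');np.savez('pics/w4.npz',**f);crop(f['img'],210,100,420,300,3,'pics/w4.png')"
```

```text
('tcp bed', array([-34.9 ,  -0.25,  61.07]), 'F bed', array([0.4, 0.3, 0. ]), 0.0089, 5.88) (array([-1.1, -0.8, 17.1]), 0.1)
```

View pics/w4.png

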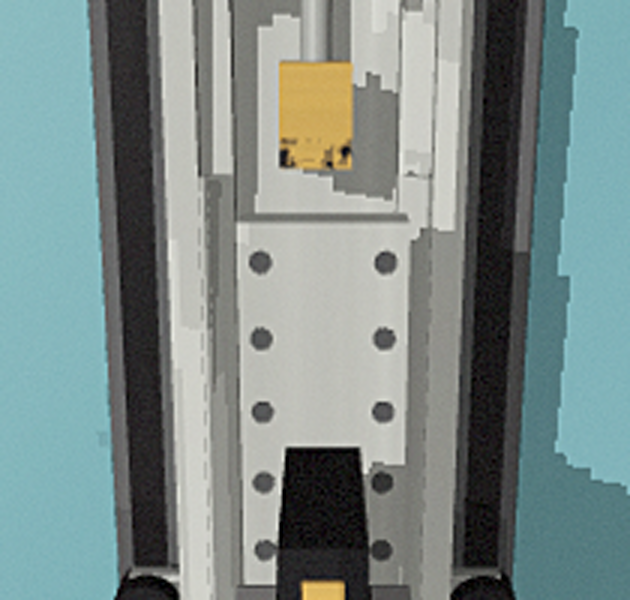

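send_rows:
  moves: [-1,-1,5,0,-1,-1,11,0,-1,-1,16,0,-1,-1,16,0,-1,-1,16,0]

```text
clock: 6.55
tcp_pos: [0.5225, 0.1024, 0.0443]
orientation: [-2.036, -2.393, 0.0]
contact_force: [0.1, 0.7, -0.4]
grip_width: 0.0088
```

```bash
python3 -c "
from h import *
print(bt(),bgo(-36,.7,44))
f=r.grab_frame('wrist');np.savez('pics/w4.npz',**f);crop(f['img'],210,100,420,300,3,'pics/w5.png')
f=r.grab_frame('side');crop(f['img'],240,220,380,370,4,'pics/s5.png')"
```

```text
('tcp bed', array([-35.51,   1.43,  44.25]), 'F bed', array([ 0.6, -0.2, -0.4]), 0.0088, 6.55) (array([-0.5,  0.7,  0.3]), 0.15)
```

View pics/w5.png

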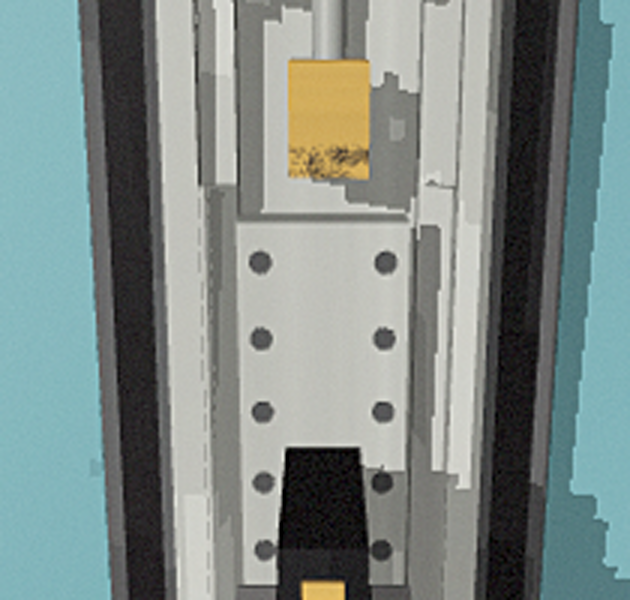

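View pics/s5.png

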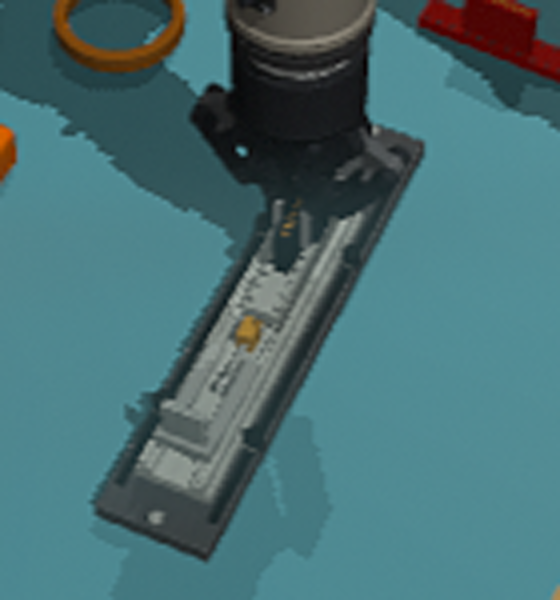

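send_rows:
  moves: [0,1,0,0,0,1,0,0,0,1,0,0]

```text
clock: 7.02
tcp_pos: [0.5235, 0.1025, 0.0444]
orientation: [2.036, 2.393, 0.0]
contact_force: [-0.0, -0.3, -0.9]
grip_width: 0.0091
```

```bash
python3 -c "
from h import *
print(bt(),bgo(-36,.55,44))
f=r.grab_frame('wrist');np.savez('pics/w6.npz',**f);crop(f['img'],210,100,420,300,3,'pics/w6.png')"
```

```text
('tcp bed', array([-35.59,   0.39,  44.35]), 'F bed', array([-0.3,  0.1, -0.9]), 0.0091, 7.03) (array([-0.4, -0.2,  0.4]), 0.14)
```

View pics/w6.png

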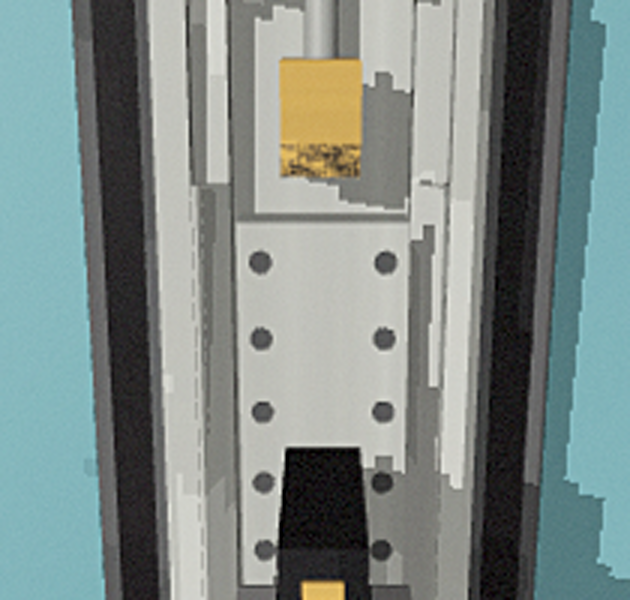

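send_rows:
  moves: [0,0,1,0,1,0,1,0,2,0,1,0,3,0,1,0,4,0,1,0,5,0,1,0,5,0,1,0]

```text
clock: 7.95
tcp_pos: [0.5227, 0.1075, 0.0433]
orientation: [2.036, 2.393, 0.0]
contact_force: [0.3, 0.3, -0.4]
grip_width: 0.0094
```

```bash
python3 -c "
from h import *
print(bt())"
```

```text
('tcp bed', array([-30.48,   0.44,  43.34]), 'F bed', array([ 0.2, -0.3, -0.4]), 0.0094, 7.95)
```

Still free; front end at about bed x 25–26. Feeling forward.

send_rows:
  moves: [1,0,0,0,2,0,0,0,2,0,0,0]

```text
clock: 8.32
tcp_pos: [0.5224, 0.1085, 0.0433]
orientation: [2.036, 2.391, -0.001]
contact_force: [0.2, -3.1, 0.7]
grip_width: 0.0088
```

send_rows:
  moves: [1,0,0,0,2,0,0,0,2,0,0,0]

```text
clock: 8.7
tcp_pos: [0.5221, 0.1111, 0.0433]
orientation: [2.036, 2.392, -0.0]
contact_force: [1.2, -4.0, 0.8]
grip_width: 0.0088
```

send_rows:
  moves: [1,0,0,0,2,0,0,0,3,0,0,0,4,0,0,0,5,0,0,0,5,0,0,0]

```text
clock: 9.45
tcp_pos: [0.5214, 0.1154, 0.0433]
orientation: [2.036, 2.392, -0.001]
contact_force: [1.7, -6.7, 1.4]
grip_width: 0.0088
```

send_rows:
  moves: [1,0,0,0,2,0,0,0,3,0,0,0,3,0,0,0]

```text
clock: 9.95
tcp_pos: [0.521, 0.1178, 0.0433]
orientation: [2.036, 2.391, -0.002]
contact_force: [0.9, -6.1, 1.7]
grip_width: 0.0087
```

```bash
python3 -c "
from h import *
print(bt())
f=r.grab_frame('wrist');crop(f['img'],210,100,420,300,3,'pics/w7.png')
f=r.grab_frame('side');crop(f['img'],240,220,380,370,4,'pics/s7.png')"
```

```text
('tcp bed', array([-20.07,   0.49,  43.32]), 'F bed', array([-6.2,  0.1,  1.7]), 0.0087, 9.95)
```

View pics/w7.png

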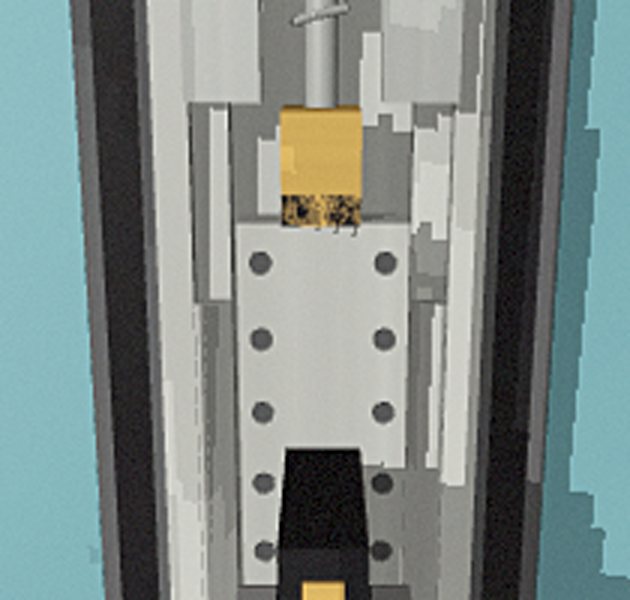

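View pics/s7.png

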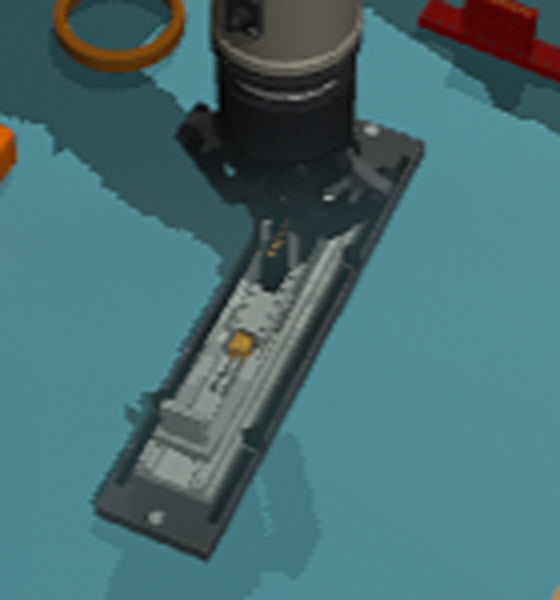

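send_rows:
  moves: [1,0,0,0,2,0,0,0,3,0,0,0,3,0,0,0,3,0,0,0]

```text
clock: 10.68
tcp_pos: [0.5206, 0.1203, 0.0433]
orientation: [2.037, 2.39, -0.003]
contact_force: [1.8, -9.3, 2.2]
grip_width: 0.0087
```

send_rows:
  moves: [0,0,1,0,0,0,2,0,0,0,2,0]

```text
clock: 11.05
tcp_pos: [0.5206, 0.1202, 0.0412]
orientation: [2.037, 2.39, -0.003]
contact_force: [1.7, -8.8, 1.7]
grip_width: 0.0091
```

```bash
python3 -c "
from h import *
print(bt())"
```

```text
('tcp bed', array([-17.64,   0.51,  41.25]), 'F bed', array([-8.9, -0.3,  1.7]), 0.0091, 11.05)
```

send_rows:
  moves: [0,0,1,0,0,0,2,0,0,0,2,0]

```text
clock: 11.42
tcp_pos: [0.5206, 0.1202, 0.0392]
orientation: [2.037, 2.39, -0.003]
contact_force: [2.0, -9.5, 2.3]
grip_width: 0.0086
```

send_rows:
  moves: [0,0,1,0,0,0,2,0,0,0,2,0]

```text
clock: 11.8
tcp_pos: [0.5206, 0.1202, 0.0372]
orientation: [2.037, 2.39, -0.003]
contact_force: [2.0, -9.7, 1.2]
grip_width: 0.0091
```

```bash
python3 -c "
from h import *
print(bt())"
```

```text
('tcp bed', array([-17.61,   0.53,  37.24]), 'F bed', array([-9.9, -0.5,  1.2]), 0.0091, 11.8)
```

send_rows:
  moves: [-1,0,0,0,-2,0,0,0,-3,0,0,0,-3,0,0,0]

```text
clock: 12.3
tcp_pos: [0.521, 0.1177, 0.0373]
orientation: [2.037, 2.391, -0.002]
contact_force: [1.6, -8.5, 1.8]
grip_width: 0.0085
```

send_rows:
  moves: [0,0,1,0,0,0,1,0]

```text
clock: 12.55
tcp_pos: [0.5211, 0.1177, 0.0368]
orientation: [2.036, 2.39, -0.002]
contact_force: [0.0, -8.8, 7.4]
grip_width: 0.0088
```

send_rows:
  moves: [-1,0,0,0,-1,0,0,0]

```text
clock: 12.8
tcp_pos: [0.5212, 0.1175, 0.0368]
orientation: [2.036, 2.391, -0.001]
contact_force: [-1.0, -6.3, 5.7]
grip_width: 0.0085
```

```bash
python3 -c "
from h import *
print(bt())
f=r.grab_frame('wrist');crop(f['img'],210,100,420,300,3,'pics/w8.png')
f=r.grab_frame('side');crop(f['img'],240,220,380,370,4,'pics/s8.png')"
```

```text
('tcp bed', array([-20.39,   0.32,  36.82]), 'F bed', array([-6.1,  1.9,  5.7]), 0.0085, 12.8)
```

View pics/w8.png

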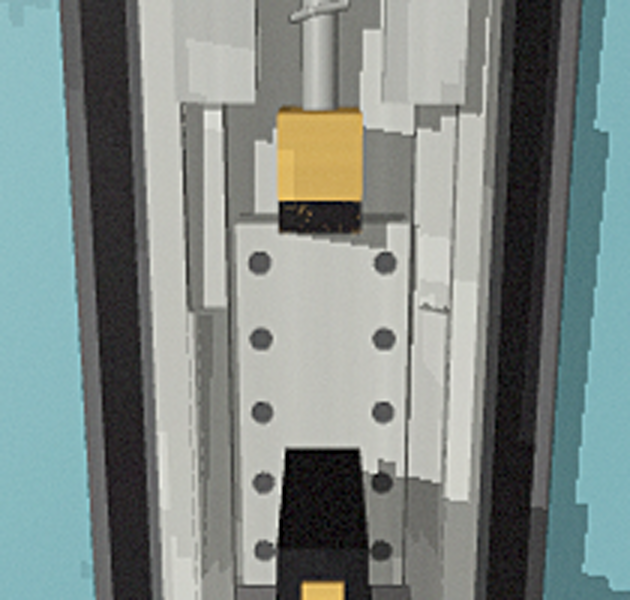

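View pics/s8.png

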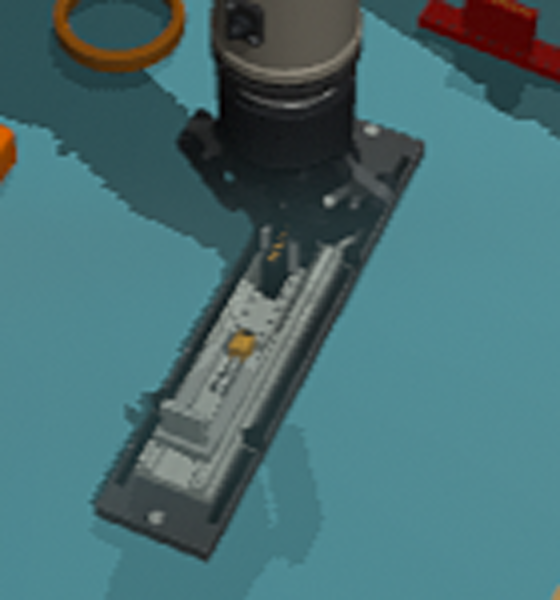

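send_rows:
  moves: [-1,0,0,0,-1,0,0,0,-1,0,0,0]

```text
clock: 13.28
tcp_pos: [0.5214, 0.1169, 0.0368]
orientation: [2.036, 2.392, -0.0]
contact_force: [-0.7, -5.6, 6.3]
grip_width: 0.0087
```

```bash
python3 -c "
from h import *
print(bt())"
```

```text
('tcp bed', array([-20.98,   0.26,  36.83]), 'F bed', array([-5.4,  1.6,  6.3]), 0.0087, 13.28)
```

send_rows:
  moves: [0,0,0,0,0,0,0,0,0,0,0,0,0,0,0,0]
  hand: 0.7

```text
clock: 13.78
tcp_pos: [0.521, 0.1177, 0.0362]
orientation: [-2.035, -2.393, -0.0]
contact_force: [0.3, 0.5, 0.2]
grip_width: 0.0257
```

send_rows:
  moves: [0,0,-10,0,0,0,-30,0,0,0,-60,0,0,0,-90,0,0,0,-90,0,0,0,-90,0]

```text
clock: 14.52
tcp_pos: [0.5208, 0.1171, 0.1263]
orientation: [2.036, 2.392, -0.0]
contact_force: [0.4, -0.1, 0.2]
grip_width: 0.0262
```

```bash
python3 -c "
from h import *
print(bt())
f=r.grab_frame('wrist');np.savez('pics/w9.npz',**f);cv2.imwrite('pics/w9.png',f['img'][:,:,::-1])
f=r.grab_frame('side');crop(f['img'],240,220,380,370,4,'pics/s9.png')"
```

```text
('tcp bed', array([-20.78,   0.75, 126.27]), 'F bed', array([-0.2, -0.3,  0.2]), 0.0262, 14.53)
```

View pics/w9.png

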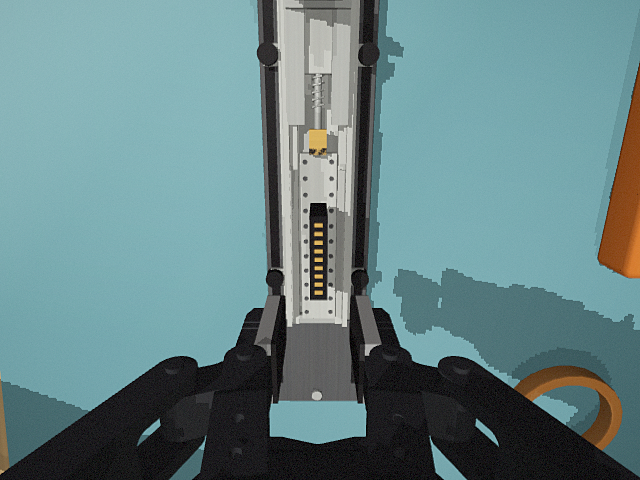

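View pics/s9.png

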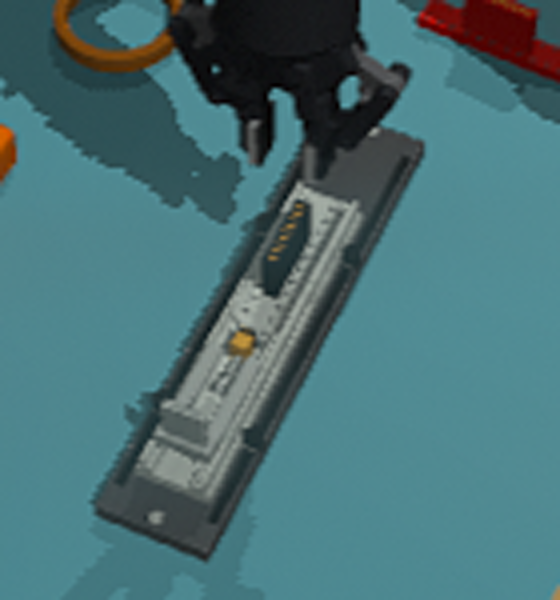

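```bash
python3 -c "
from h import *
f=dict(np.load('pics/w9.npz'));crop(f['img'],260,130,380,340,2.8,'pics/w9c.png')
for u,v,z in [(301,153,.029),(336,153,.029),(299,319,.029),(339,319,.029),(318,318,.029),(318,326,.025),(319,204,.062),(319,299,.062)]:
  d=(onz(f,u,v,z)[:2]-O)*1e3;print(u,v,np.round([d@EX,d@EY],1))"
```

```text
301 153 [33.4 10. ]
336 153 [ 33.5 -10.8]
299 319 [-77.4  12.2]
339 319 [-77.3 -14.9]
318 318 [-76.6  -0.7]
318 326 [-85.1  -0.7]
319 204 [10.1 -0.7]
319 299 [-45.9  -1. ]
```

View pics/w9c.png

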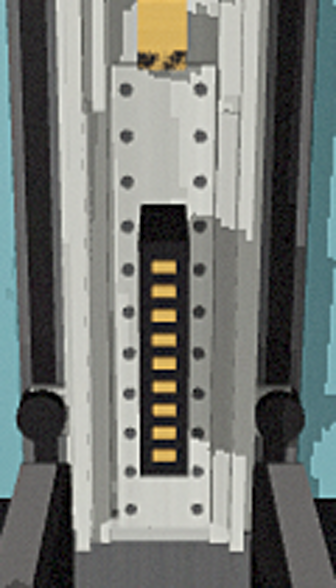

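send_rows:
  moves: [45,0,0,0,90,0,0,0,135,0,0,0,172,0,0,0,172,0,0,0,172,0,0,0]
  hand: 1
  newtons: 30

```text
clock: 15.38
tcp_pos: [0.4933, 0.2861, 0.1254]
orientation: [-2.036, -2.392, 0.003]
contact_force: [-0.7, -0.0, 0.3]
grip_width: 0.0001
```

```bash
python3 -c "
from h import *
print(bt(),bgo(150,0,48))
f=r.grab_frame('side');np.savez('pics/s10.npz',**f);crop(f['img'],230,210,390,370,4,'pics/s10.png')
f=r.grab_frame('top');crop(f['img'],190,220,360,300,4.7,'pics/t10.png')"
```

```text
('tcp bed', array([150.51,   1.34, 125.37]), 'F bed', array([0.1, 0.7, 0.3]), 0.0001, 15.38) (array([-0.4,  1.5, 77.4]), 0.13)
```

View pics/s10.png

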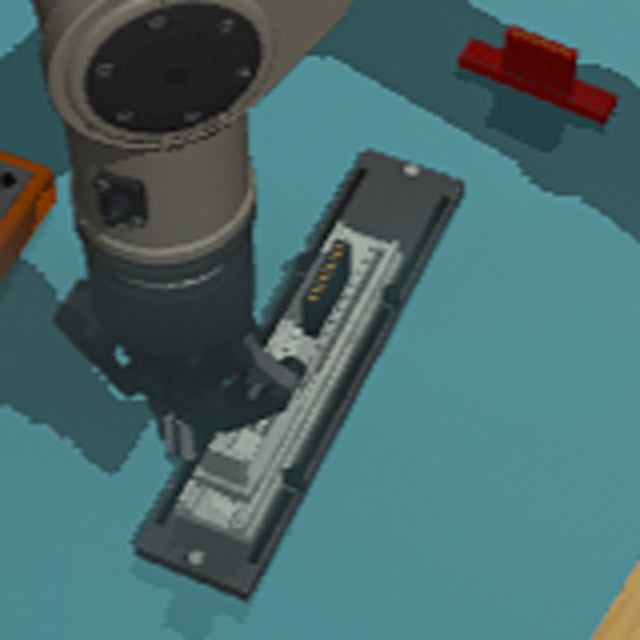

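View pics/t10.png

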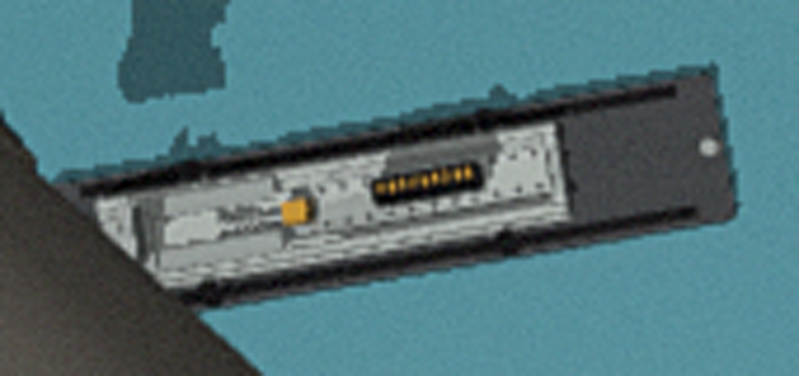

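send_rows:
  moves: [0,1,30,0,0,1,60,0,0,1,76,0,0,1,76,0,0,1,76,0]

```text
clock: 16.1
tcp_pos: [0.4952, 0.2875, 0.0512]
orientation: [2.036, 2.392, 0.002]
contact_force: [-0.1, -0.3, 0.1]
grip_width: -0.0001
```

```bash
python3 -c "
from h import *
print(bt())
f=r.grab_frame('side');np.savez('pics/s11.npz',**f);crop(f['img'],230,210,390,370,4,'pics/s11.png')"
```

```text
('tcp bed', array([151.55,  -0.82,  51.24]), 'F bed', array([-0.3,  0.1,  0.1]), -0.0001, 16.1)
```

View pics/s11.png

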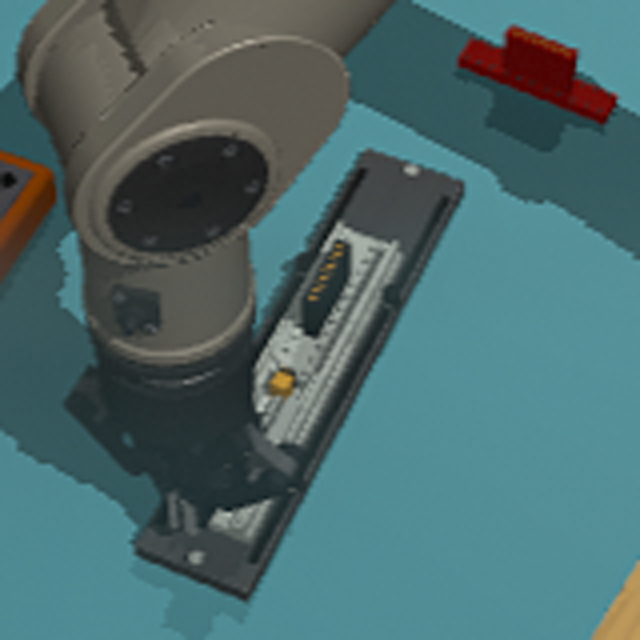

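Fingertips are behind the tab, clear of the bed. Moving toward the tab until I feel contact.

send_rows:
  moves: [-4,0,0,0,-8,0,0,0,-12,0,0,0,-14,0,0,0,-14,0,0,0]

```text
clock: 16.77
tcp_pos: [0.4969, 0.2732, 0.0503]
orientation: [2.036, 2.392, -0.0]
contact_force: [-0.1, 0.3, 0.3]
grip_width: 0.0003
```

send_rows:
  moves: [-2,0,0,0,-4,0,0,0,-6,0,0,0]

```text
clock: 17.15
tcp_pos: [0.4978, 0.2674, 0.0503]
orientation: [2.036, 2.393, -0.0]
contact_force: [0.9, -0.2, -0.1]
grip_width: -0.0001
```

send_rows:
  moves: [-2,0,0,0,-4,0,0,0,-6,0,0,0]

```text
clock: 17.52
tcp_pos: [0.4986, 0.2624, 0.0504]
orientation: [-2.035, -2.393, -0.002]
contact_force: [-0.2, 3.5, -1.0]
grip_width: 0.0001
```

send_rows:
  moves: [-2,0,0,0,-4,0,0,0,-6,0,0,0]

```text
clock: 17.9
tcp_pos: [0.4996, 0.2556, 0.0503]
orientation: [-2.036, -2.393, -0.0]
contact_force: [-1.0, 3.1, -1.2]
grip_width: -0.0001
```

```bash
python3 -c "
from h import *
print(bt())"
```

```text
('tcp bed', array([119.39,  -0.16,  50.32]), 'F bed', array([ 3.2,  0.5, -1.2]), -0.0001, 17.9)
```

send_rows:
  moves: [-4,0,0,0,-8,0,0,0,-12,0,0,0,-16,0,0,0,-20,0,0,0,-24,0,0,0]

```text
clock: 18.65
tcp_pos: [0.5034, 0.2317, 0.0503]
orientation: [-2.036, -2.393, 0.0]
contact_force: [-1.3, 3.5, 0.8]
grip_width: -0.0002
```

send_rows:
  moves: [-3,0,0,0,-6,0,0,0,-8,0,0,0,-10,0,0,0,-12,0,0,0]

```text
clock: 19.27
tcp_pos: [0.5053, 0.22, 0.0503]
orientation: [-2.036, -2.393, 0.0]
contact_force: [-1.8, 1.8, 0.6]
grip_width: 0.0
```

```bash
python3 -c "
from h import *
print(bt())"
```

```text
('tcp bed', array([83.32, -0.14, 50.28]), 'F bed', array([2.1, 1.5, 0.6]), 0.0, 19.27)
```

send_rows:
  moves: [-1,0,0,0,-2,0,0,0,-3,0,0,0,-4,0,0,0]

```text
clock: 19.77
tcp_pos: [0.506, 0.2161, 0.0503]
orientation: [-2.036, -2.393, 0.0]
contact_force: [-1.8, 2.3, 1.0]
grip_width: -0.0004
```

send_rows:
  moves: [-1,0,0,0,-2,0,0,0,-2,0,0,0]

```text
clock: 20.15
tcp_pos: [0.5065, 0.2139, 0.0503]
orientation: [2.036, 2.392, -0.0]
contact_force: [-1.0, 2.0, 0.3]
grip_width: 0.0001
```

send_rows:
  moves: [-1,0,0,0,-2,0,0,0,-2,0,0,0]

```text
clock: 20.52
tcp_pos: [0.5068, 0.212, 0.0503]
orientation: [2.036, 2.392, -0.0]
contact_force: [-1.0, 2.6, 0.1]
grip_width: 0.0001
```

Now at about bed x 75. The stop should be within 1–3 mm.

send_rows:
  moves: [-1,0,0,0,-1,0,0,0]

```text
clock: 20.78
tcp_pos: [0.5069, 0.211, 0.0503]
orientation: [2.036, 2.392, -0.0]
contact_force: [-0.9, 2.7, 0.8]
grip_width: -0.0002
```

send_rows:
  moves: [-1,0,0,0,-1,0,0,0]

```text
clock: 21.02
tcp_pos: [0.5071, 0.2101, 0.0503]
orientation: [2.036, 2.392, -0.0]
contact_force: [-1.4, 1.8, -0.7]
grip_width: -0.0001
```

```bash
python3 -c "
from h import *
print(bt())"
```

```text
('tcp bed', array([73.22, -0.36, 50.31]), 'F bed', array([ 2. ,  1.1, -0.7]), -0.0001, 21.02)
```

send_rows:
  moves: [-1,0,0,0,-1,0,0,0]

```text
clock: 21.28
tcp_pos: [0.5071, 0.2096, 0.0503]
orientation: [-2.035, -2.393, -0.001]
contact_force: [-1.7, 4.2, -1.7]
grip_width: 0.0001
```

send_rows:
  moves: [-1,0,0,0,-1,0,0,0]

```text
clock: 21.52
tcp_pos: [0.5071, 0.2096, 0.0504]
orientation: [-2.034, -2.393, -0.002]
contact_force: [-2.7, 5.7, -1.8]
grip_width: -0.0001
```

send_rows:
  moves: [-1,0,0,0,-1,0,0,0]

```text
clock: 21.78
tcp_pos: [0.5072, 0.2096, 0.0504]
orientation: [-2.033, -2.393, -0.004]
contact_force: [-2.1, 7.6, -3.3]
grip_width: 0.0003
```

send_rows:
  moves: [-1,0,0,0,-1,0,0,0]

```text
clock: 22.02
tcp_pos: [0.5072, 0.2095, 0.0505]
orientation: [-2.032, -2.393, -0.006]
contact_force: [-3.1, 9.3, -3.6]
grip_width: 0.0003
```

send_rows:
  moves: [6,0,0,0,12,0,0,0,18,0,-10,0,24,0,-50,0,60,0,-90,0,100,0,-120,0,100,0,-120,0,100,0,-120,0]

```text
clock: 23.02
tcp_pos: [0.4917, 0.3042, 0.1703]
orientation: [2.036, 2.392, -0.001]
contact_force: [-0.8, -0.5, -0.7]
grip_width: -0.0001
```

```bash
python3 -c "
from h import *
print(bt())
f=r.grab_frame('side');np.savez('pics/s12.npz',**f);crop(f['img'],230,210,390,370,4,'pics/s12.png')
f=r.grab_frame('top');np.savez('pics/t12.npz',**f);crop(f['img'],190,220,360,300,4.7,'pics/t12.png')"
```

```text
('tcp bed', array([1.6859e+02, 3.0000e-02, 1.7033e+02]), 'F bed', array([-0.4,  0.8, -0.7]), -0.0001, 23.02)
```

View pics/s12.png

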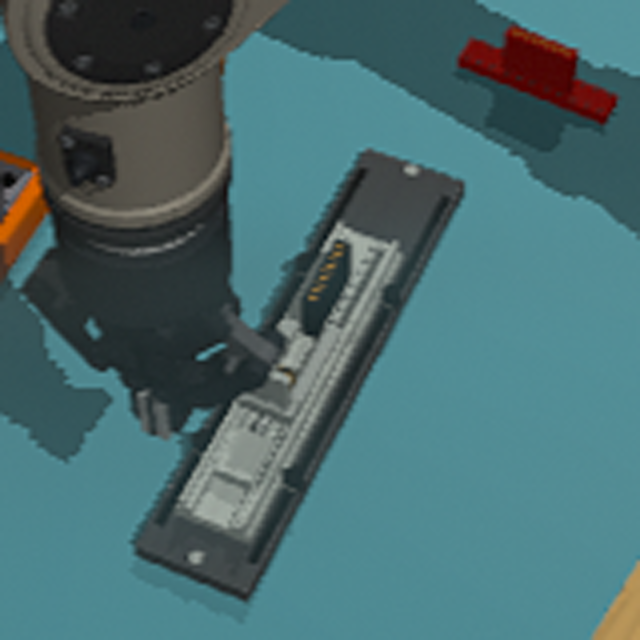

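View pics/t12.png

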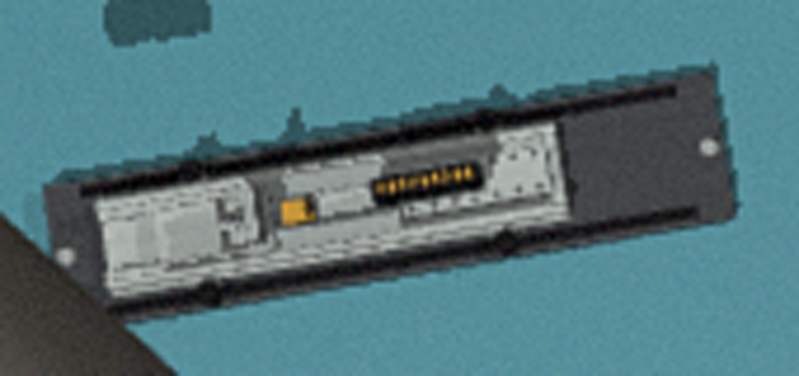

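```bash
python3 -c "
from h import *
f=dict(np.load('pics/t12.npz'))
for n,u,v,z in [('tineL',384,156,.035),('tineR',402,215,.035),('moulding left',374,188,.062),('mould right',480,175,.062),('tab rear top',248,182,.067),('tab rear top b',268,245,.067)]:
  d=(onz(f,190+u/4.7-.4,220+v/4.7-.4,z)[:2]-O)*1e3;print(n,np.round([d@EX,d@EY],1))
s=dict(np.load('pics/s12.npz'))
for n,u,v,z in [('tab',240,400,.067),('tab',296,415,.067)]:
  d=(onz(s,230+u/4-.4,210+v/4-.4,z)[:2]-O)*1e3;print(n,np.round([d@EX,d@EY],1))
"
```

```text
tineL [ -4.1 -18.6]
tineR [-8.1  9.8]
moulding left [ 0.5 -1.2]
mould right [-47.8   1.1]
tab rear top [ 55.8 -12.9]
tab rear top b [51.1 16.8]
tab [82.3 -6.2]
tab [78.5 26.1]
```

send_rows:
  moves: [-50,0,0,0,-100,0,0,0,-150,0,0,0,-190,0,0,0,-190,0,0,0,-190,0,0,0]

```text
clock: 23.88
tcp_pos: [0.5217, 0.1172, 0.1698]
orientation: [-2.037, -2.391, 0.001]
contact_force: [-0.4, 1.4, -0.1]
grip_width: 0.0
```

```bash
python3 -c "
from h import *
print(bt())
f=r.grab_frame('wrist');np.savez('pics/w13.npz',**f);crop(f['img'],220,40,420,340,2,'pics/w13.png')
for u,v,z in [(301,153,.029)]: pass
for x in(33.5,-4,-76.5): print(x,proj(f,(*(O+x/1e3*EX),.029)))
for x in(57,63): print(x,proj(f,(*(O+x/1e3*EX),.067)))
f=r.grab_frame('top');cv2.imwrite('pics/t13.png',f['img'][:,:,::-1])"
```

```text
('tcp bed', array([-2.0790e+01, -1.2000e-01,  1.6984e+02]), 'F bed', array([ 1.4,  0.2, -0.1]), 0.0, 23.88)
33.5 [316.64966326 146.66916902]
-4 [316.4943384  199.38933916]
-76.5 [316.2265983  290.26535234]
57 [316.56849765 111.41196001]
63 [316.59878743 100.63320742]
```

View pics/w13.png

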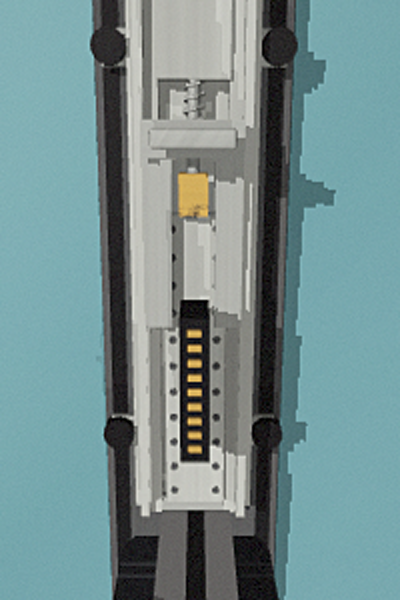

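View pics/t13.png

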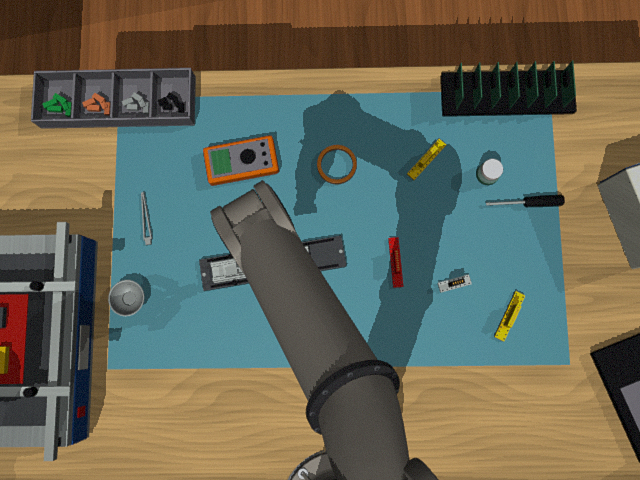

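```bash
python3 -c "
from h import *
print(r.hand_in(),bt())"
```

```text
the job is handed in; nothing more can be done
the job is handed in; nothing more can be done
```

The long strip is loaded flat in the channel between follower and lip, the keeper rail is shut over it, and the job is handed in. It took about 24 s.

- **Loading:** I gripped the strip by its moulding and pressed the follower back about 12 mm past first contact, reaching roughly 9–10 N. I then lowered the strip to the floor (5–7 N downward), eased it back towards the lip and let go.
- **Seating check:** The wrist view after release measured the strip at 110 mm between its ends, using the height of its top when seated. That means it lies flat on the channel floor, with the lip showing at its end.
- **Rail:** I pushed the tab at 2–4 N for about 54 mm until it stopped moving, and held it there up to about 10 N. The last view shows the tines beside the moulding, ending near bed x −4 to −8 mm (−4 mm expected with no shift).
- **Disagreement:** Tab and tine positions put the block shift at about −1 to −2 mm, while the wrist view of the follower suggested 0 to +2 mm. Both are near the camera accuracy, so I relied on the felt stop for "fully shut". An early side-view tab reading after shutting (about 80 mm) disagreed with the rest. I put it down to a wrongly picked edge and did not use it.
- **Everything else:** In the last top view the short strip and the other things are where they were, and the arm is clear of everything.

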